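Hang the loaded caddy on the spring weigh stand

TASK

Lift the loaded caddy by its wooden grip board and hang it by the hooked top of its back plate over the bar of the spring weigh stand. Keep hold while you let it down, until the spring carries its whole weight, and only then let go, so gently that it neither drops, bounces nor swings; do not knock the stand or push its carriage to the bottom stop. Leave the other things on the table where they are.

Things in the scene. Friction and masses are not known exactly. Their poses are not given: they have to be found in the camera images.
- caddy: the loaded caddy: grey metal tray 80 (x) by 110 (y) by 42 mm high with fixed metal pieces in it, an upright wooden grip board in the middle and, at its +x side, a back plate 70 mm wide that ends in a hook at 99 mm. 0.19 to 0.67 kg, unknown; centre of mass under the grip board, so well in front of the hook. Origin: centre of the underside; z up, +x to the hook side. Starts standing on the table
- caddy_grip (a point): where to grip the caddy: middle of the upright grip board, 100 mm above the caddy's underside. The board is 12 mm thick (y, the direction to close the fingers), 44 mm wide (x), its top 20 mm above this point; nothing else stands beside it down to 58 mm below this point; the back plate is 36 mm away in +x. Axes as the caddy's
- caddy_hook (a point): in the caddy's hook, 46.5 mm in +x of caddy_grip and 5 mm below it: middle of the slot (13 mm wide in x, 70 mm long in y), at the underside of the hook's flat top. The slot is open downward; its rear lip reaches 20 mm below this point and flares outward at its end. Axes as the caddy's
- stand: the spring weigh stand, fixed to the table: grey foot plate 115 by 110 mm with an upright tube, out of which a sprung carriage rises. Origin: on the table, below the carriage; its -x side is the front, where the bar is; y runs along the bar. Only a thin bar, arms and plate at the top; nothing of it reaches more than 10 mm above the unloaded bar
- bar (a point): middle of the stand's hanging bar, on its axis (10 mm thick, 100 mm free between two end arms), 235 mm above the table unloaded; it moves straight down with the carriage. The carriage's plate is 22 mm behind it (+x); 65 mm below it a round rubber rest, its face 7 mm in front (-x) of the bar's axis, on which the hung caddy's back leans. Axes: x away from the front, y along the bar, z up
- carriage (a joint): how far the carriage with the bar is pressed down, m: 0 unloaded, 0.12 at the bottom stop. The spring yields about 17 mm per newton (60 N/m, 0.24 N preload), lightly damped, so the caddy sinks 27 to 105 mm according to its unknown weight
- tape_roll_mid (a point): a roll of masking tape lying flat, 100 mm across, 36 mm high; its centre; leave alone
- tin_mid (a point): a round tin, 69 mm across, 36 mm high; its centre; leave alone
- offcut_mid (a point): a wood offcut, 42 x 75 x 30 mm; its centre; leave alone
- corner_sample_mid (a point): a wooden L-shaped moulding corner sample, 62 x 62 x 18 mm; its centre; leave alone

How it is judged:
On the way, in this order (a step that is already met when the one before it is completed fails the run):
1. the caddy is lifted clear of the table, level, in the fingers (height (world z) of caddy above 0.05 m and angle between caddy's own z axis and vertical below 0.3 rad and contact force between the fingers and caddy above 0.5 N), for 0.2 s.
2. the hook is over the bar and the caddy, still held, has drawn the carriage down 15 mm (value of joint carriage above 0.015 m and contact force between caddy and stand above 0.5 N and contact force between the fingers and caddy above 0.5 N and x of caddy_hook in the frame of bar between -0.008 and 0.008 m and z of caddy_hook in the frame of bar below 0.012 m), for 0.2 s.
At the end, for the whole second after the job is handed in: The caddy hangs free and still (under 0.03 m/s) with its hook over the bar: hook slot within 6 mm of the bar's axis front to back, within 22 mm along the bar, its flat top resting on the bar, the caddy upright within 7 degrees, the carriage drawn down by the weight (more than 18 mm) (x of caddy_hook in the frame of bar between -0.006 and 0.006 m and y of caddy_hook in the frame of bar between -0.022 and 0.022 m and z of caddy_hook in the frame of bar between 0.001 and 0.01 m and angle between caddy's own z axis and vertical below 0.12 rad and value of joint carriage above 0.018 m and contact force between caddy and stand above 1 N and linear speed of caddy below 0.03 m/s and contact force between the fingers and caddy below 0.1 N); the robot touches nothing.
It fails at once if the caddy drops, bounces or swings: faster than 0.13 m/s or 1.6 rad/s while the fingers do not touch it (contact force between the fingers and caddy below 0.05 N and (linear speed of caddy above 0.13 m/s or angular speed of caddy above 1.6 rad/s)).
It fails at once if the carriage is pushed to its bottom stop (beyond 117 mm) (value of joint carriage above 0.117 m).
It fails at once if the caddy is forced against the stand with more than 25 N (contact force between caddy and stand above 25 N).
It fails at once if the robot knocks the stand (more than 5 N) (contact force between any of the arm, the fingers and stand above 5 N).
It fails at once if another thing is moved more than 30 mm (distance of any of tape_roll_mid, tin_mid, offcut_mid, corner_sample_mid from where it was at the start of the episode above 0.03 m).
It also fails if it takes over 67 s, if anything falls off the work surface, if the arm or the gripper's body presses on something with over 40 N, if the wrist force passes 120 N, or if a joint passes its speed limit or range.

ROBOT

A 7-joint arm with a two-finger parallel gripper is mounted at the origin on a cart in front of the work surface, level with it; the furniture and walls round the work are solid. World frame = base frame: x ahead of the robot, y to its left, z up, the work surface at z = 0. Lengths are in m, angles in rad, forces in N, time in s.
With the tool pointing down it reaches from about 0.4 to 0.85 m from the base axis. Payload 10.4 kg.
Tool frame: the origin (TCP) lies on the centre line of the jaws, within the pads' length; the fingertips stand r.tip_extent ahead of it and the grasp point (between the pads) lies 8 mm behind it (r.tip_extent is the distance from the TCP to the fingertips, in m); z points along the fingers, y is the direction in which the jaws open and shut (so a half turn about z gives the same grasp; the last joint's range is limited). The gripper opens to 87 mm and grips with 3 to 60 N. Pads are 19 mm wide; open, the fingers measure 117 mm over their backs; the gripper's body (75 mm by 190 mm) begins 51 mm behind the grasp point.
Start: joints at [1.209, 0.332, -0.065, 1.46, 0.022, 1.35, -0.088], TCP at [0.208, -0.589, 0.234] pointing down, gripper open.
Joint ranges: [-2.6, 2.6], [-0.5, 2.12], [-1.47, 1.34], [0.16, 2.42], [-1.27, 4.41], [0.06, 2.06], [-2.6, 2.6]. Speed limits (rad/s): [2.22, 2.22, 2.79, 2.79, 3.14, 3.14, 3.14].

INTERFACE

Orientations are given as a unit quaternion [x, y, z, w].
In Python, from bench import r gives the robot as it stands.
- The arm moves only by the shell command python3 -m jog 'ROWS' [FORCE]. ROWS is JSON, a list of rows, each a list of 7 numbers: the shift along the tool's x, y, z in cm, then the turn, a rotation vector about the tool's x, y, z in rad, then the opening, from -1 (shut) to 1 (fully open). In form: [[tx, ty, tz, wx, wy, wz, jaw], ...]. A call has 1 to 20 rows; each row shifts and turns the commanded pose from where the row before left it, along the tool's axes as they then stand; what a row does not reach is not made up. A row lasts 1/8 s, in which the tool goes at most 62.5 mm and 10.7 degrees, less where a joint would pass 70% of its speed; a pose out of reach is approached as far as the arm can. A call with a gripper value outside its range is refused whole. The fingers move at their own pace and stop on an object; FORCE is the grip in N (left out, the last holds). Time passes only in rows, so rows that do not move let the fingers close. It gives the time, the measured TCP pose, the force and the opening at its end, in the units of the state.
- r.read_state(): the state, without advancing time (a new reading comes with each control period).
- r.camera(name): name is "scene" or "top" or "wrist"; returns a dict with "frame" (480x640x3 uint8, red, green, blue), "fx", "fy", "cx", "cy" (pixels), "k1" (the pictures are not rectified: a ray, as slopes to the right and down, at radius r is drawn at 1 + k1 r^2 times it, then the intrinsics apply), "camera_from_world" (4x4, takes a point from world to camera coordinates). Camera axes: x right, y down, z forward; pixel columns grow to the right and rows downward; lengths in m; the calibration is good to about 2 mm. A picture is of the moment at which its call begins. There is no depth.
- r.close_job(): hands the job in, once; it reports no verdict.
Trained networks look in a picture, given as the dict that the camera call returned (one of the last four; its "shot" number tells which), for a name from the list of things; names that differ only in an ending like _2 or _b are one class to them, and where a whole thing is asked for, a point or a joint stands for the part that bears it (a point fixed in the world has none). Each returns a list of dicts, best first, with "score" (0 to 1); they miss things now and then, are a little off and sometimes report something else, mostly with a low value. They report only what shows in the picture. A call takes as long as a camera call.
- r.search_frame(picture, thing): "rect" ([left, top, right, bottom] in pixels, round what is visible of it).
The state is a dict: "time": time; "joint_positions": joint angles; "joint_vel": joint speeds; "joint_torque": joint torques, N m; "ee_pos": TCP position; "eef_rot": TCP orientation; "ft_force": force on the tool from outside, world axes, zero at the start; "torque": the same for the moment, N m; "width": finger opening in m.
Only numpy, scipy, OpenCV 4.12 (cv2) and the standard library are available. Lean on these libraries where they do the work, as an engineer would, in place of code of your own. Each camera call takes 0.05 s, during which the arm holds its last target.

## Working session

There is one attempt and no reset: what is moved stays moved. The work goes in short steps, Python scripts to look and compute and a shell command to move; the robot and the scene stay as the last step left them, time stands still between calls to the robot, and variables do not carry over. Pictures are saved under pics/ and viewed, and the job is handed in when it is done.

```bash
mkdir -p pics; ls
python3 - <<'E'
from bench import r
import cv2
s=r.read_state()
print({k:(v if not hasattr(v,'__len__') else [round(float(x),4) for x in v]) for k,v in s.items()}, r.tip_extent)
for n in ["scene","top","wrist"]:
    c=r.camera(n); cv2.imwrite(f"pics/{n}0.png",c["frame"][:,:,::-1])
    print(n,c["fx"],c["fy"],c["cx"],c["cy"],c["k1"]); print(c["camera_from_world"])
    for t in ["caddy","caddy_grip","stand","bar","tape_roll_mid","tin_mid","offcut_mid","corner_sample_mid"]:
        try: print(t,[(d["rect"],round(d["score"],2)) for d in r.search_frame(c,t)[:2]])
        except Exception as e: print(t,e)
E
```

```text
pics
{'time': 0.0, 'joint_positions': [1.2094, 0.3328, -0.0647, 1.461, 0.0216, 1.3499, -0.0885], 'joint_vel': [-0.0002, -0.0006, -0.0003, -0.001, -0.002, 0.0012, 0.0017], 'joint_torque': [-0.001, -62.3255, 0.0237, -38.9896, -0.0615, 0.0398, 0.0002], 'ee_pos': [0.2076, -0.5891, 0.2328], 'eef_rot': [0.9857, 0.1686, -0.0002, -0.0007], 'ft_force': [-1.1266, 0.88, -0.1725], 'torque': [0.0203, -0.0203, 0.0116], 'width': 0.08692824863724728} 0.011
scene 543.481975810517 543.481975810517 317.0946487595486 228.0775444047924 -0.15380295562361163
[[-0.51627869 -0.85638954 -0.00729885  0.29997127]
 [-0.58226258  0.35724416 -0.73030603  0.40742064]
 [ 0.62803392 -0.37279159 -0.68308113  1.01815696]
 [ 0.          0.          0.          1.        ]]
caddy [([358.6, 234.5, 414.9, 299.7], 0.66)]
caddy_grip []
stand [([242.1, 199.1, 303.8, 308.7], 0.81)]
bar [([247.9, 204.3, 301.3, 259.3], 0.73), ([275.5, 318.6, 301.4, 346.6], 0.68)]
tape_roll_mid [([323.8, 195.5, 357.7, 230.6], 0.79)]
tin_mid [([228.2, 339.4, 258.0, 376.3], 0.64)]
offcut_mid [([336.7, 288.6, 368.5, 326.1], 0.84)]
corner_sample_mid 
[... 434 characters left out ...]
stand [([235.4, 189.2, 301.2, 255.6], 0.56)]
bar [([232.1, 192.2, 301.5, 241.2], 0.86)]
tape_roll_mid [([372.4, 152.0, 419.6, 195.9], 0.56)]
tin_mid [([193.5, 274.1, 222.6, 306.7], 0.9)]
offcut_mid [([305.2, 288.7, 344.1, 317.1], 0.71)]
corner_sample_mid [([241.2, 270.8, 276.5, 298.0], 0.62)]
wrist 389.8431876414673 389.8431876414673 319.2575314653743 236.14968047714999 -0.01950330651943421
[[ 0.33241384 -0.94313292  0.00115447 -0.62572153]
 [-0.90191359 -0.3175274   0.29279383 -0.03577521]
 [-0.27577693 -0.09836995 -0.9561749   0.39100279]
 [ 0.          0.          0.          1.        ]]
caddy []
caddy_grip []
stand []
bar []
tape_roll_mid []
tin_mid []
offcut_mid []
corner_sample_mid []
```

Run:
```python
import cv2,numpy as np
a=cv2.imread("pics/top0.png"); b=cv2.imread("pics/scene0.png")
cv2.imwrite("pics/top0c.png",cv2.resize(a[140:330,180:435],None,fx=3.1,fy=3.1,interpolation=cv2.INTER_CUBIC))
cv2.imwrite("pics/scene0c.png",cv2.resize(b[180:385,215:430],None,fx=2.9,fy=2.9,interpolation=cv2.INTER_CUBIC))
```

```text
(no output)
```

View pics/top0c.png

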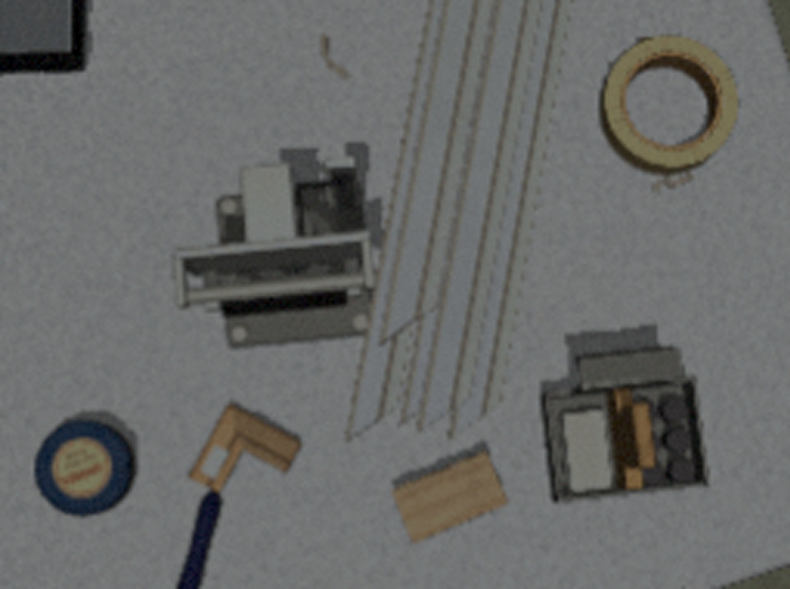

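View pics/scene0c.png

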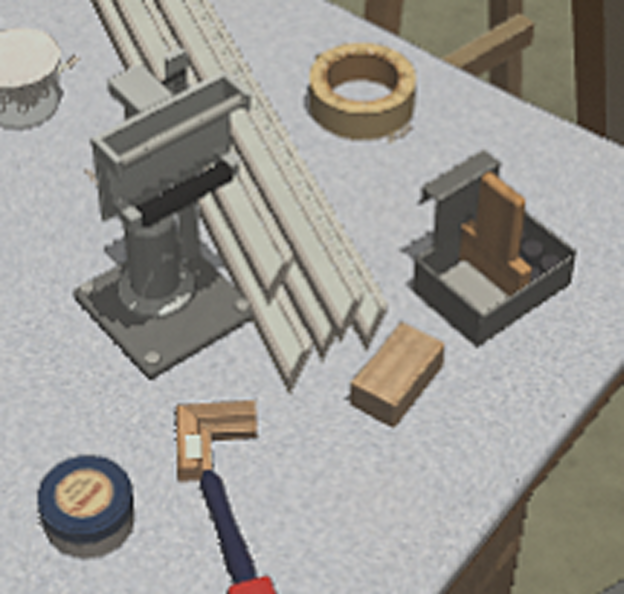

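View pics/scene0.png

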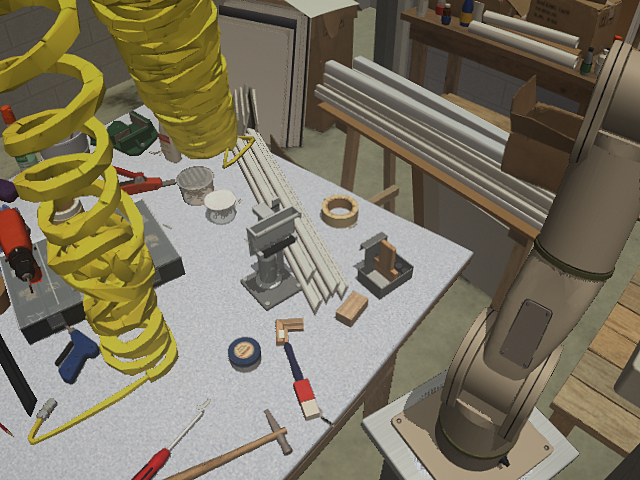

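```bash
cat > h.py <<'E'
import numpy as np,cv2
from bench import r
def ray(c,u,v):
    x=(u-c["cx"])/c["fx"]; y=(v-c["cy"])/c["fy"]
    xx,yy=x,y
    for _ in range(20):
        k=1+c["k1"]*(xx*xx+yy*yy); xx,yy=x/k,y/k
    M=np.array(c["camera_from_world"]); R=M[:3,:3]; t=M[:3,3]
    return -R.T@t, R.T@np.array([xx,yy,1.])
def at_z(c,u,v,z):
    o,d=ray(c,u,v); return o+d*(z-o[2])/d[2]
def proj(c,p):
    M=np.array(c["camera_from_world"]); q=M[:3,:3]@np.asarray(p,float)+M[:3,3]
    x,y=q[0]/q[2],q[1]/q[2]; k=1+c["k1"]*(x*x+y*y)
    return np.array([c["fx"]*k*x+c["cx"],c["fy"]*k*y+c["cy"]])
def crop(c,name,x0,y0,x1,y1,f):
    cv2.imwrite(f"pics/{name}.png",cv2.resize(np.ascontiguousarray(c["frame"][y0:y1,x0:x1,::-1]),None,fx=f,fy=f,interpolation=cv2.INTER_CUBIC))
def st():
    s=r.read_state(); 
    from scipy.spatial.transform import Rotation as R
    print(round(s["time"],2),np.round(s["ee_pos"],4),"Rx,y:",np.round(R.from_quat(s["eef_rot"]).as_matrix()[:,0],3),np.round(R.from_quat(s["eef_rot"]).as_matrix()[:,1],3),"f",np.round(s["ft_force"],2),"t",np.round(s["torque"],2),"w",round(s["width"],4)); return s
E
python3 - <<'E'
from h import *
c=r.camera("top")
g=lambda u,v,z:np.round(at_z(c,(u+.5)/3.1-.5+180,(v+.5)/3.1-.5+140,z),4)
for n,u,v,z in [("trayUL",543,383,.042),("trayUR",697,378,.042),("trayLR",707,484,.042),("trayLL",556,499,.042),("boardtopA",622,388,.12),("boardtopB",634,490,.105),("hookUL",580,358,.099),("hookUR",679,348,.099),("hookLR",683,376,.099),("hookLL",584,387,.099),("barL",182,299,.235),("barR",373,285,.235),("tape",670,103,.036),("tin",84,468,.036),("offcut",450,497,.03),("corner",245,445,.018)]: print(n,g(u,v,z))
st()
crop(c,"topfull",0,0,640,480,1.2)
E
```

```text
trayUL [ 0.4636 -0.0391  0.042 ]
trayUR [ 0.4704 -0.1504  0.042 ]
trayLR [ 0.3945 -0.1582  0.042 ]
trayLL [ 0.3811 -0.05    0.042 ]
boardtopA [ 0.4563 -0.0848  0.12  ]
boardtopB [ 0.3888 -0.096   0.105 ]
hookUL [ 0.4774 -0.0588  0.099 ]
hookUR [ 0.4863 -0.1268  0.099 ]
hookLR [ 0.4671 -0.1297  0.099 ]
hookLL [ 0.4577 -0.0618  0.099 ]
barL [0.4937 0.1949 0.235 ]
barR [0.5056 0.0815 0.235 ]
tape [ 0.6748 -0.1305  0.036 ]
tin [0.3931 0.2882 0.036 ]
offcut [0.3804 0.0252 0.03  ]
corner [0.4136 0.1753 0.018 ]
1.4 [ 0.2077 -0.5895  0.2336] Rx,y: [0.943 0.332 0.   ] [ 0.332 -0.943  0.   ] f [ 0.31  0.96 -0.46] t [-0.04  0.03  0.  ] w 0.0869
```

View pics/topfull.png

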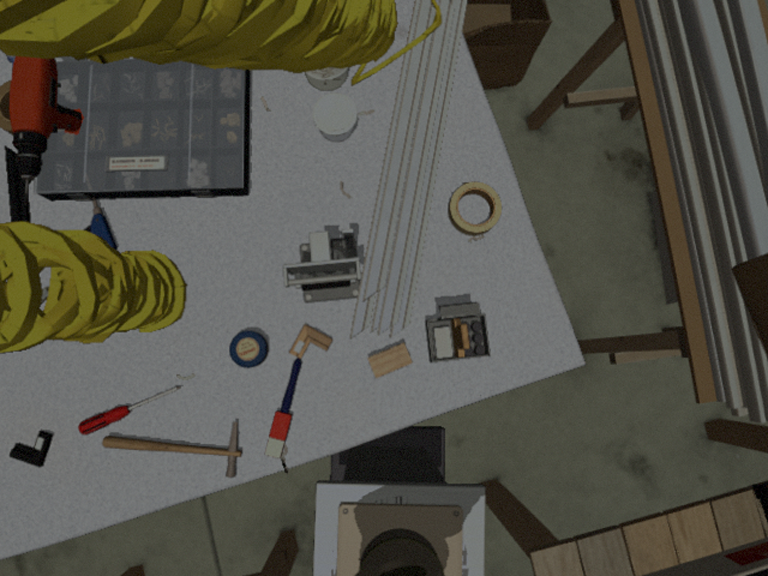

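```bash
python3 -m jog '[[0,0,0,0,0,0.11,1],[0,0,0,0,0,0.11,1],[1.68,-2.88,-0.15,0,0,0,1],[1.68,-2.88,-0.15,0,0,0,1],[1.68,-2.88,-0.15,0,0,0,1],[1.68,-2.88,-0.15,0,0,0,1],[1.68,-2.88,-0.15,0,0,0,1],[1.68,-2.88,-0.15,0,0,0,1],[1.68,-2.88,-0.15,0,0,0,1],[1.68,-2.88,-0.15,0,0,0,1],[1.68,-2.88,-0.15,0,0,0,1],[1.68,-2.88,-0.15,0,0,0,1],[1.68,-2.88,-0.15,0,0,0,1],[1.68,-2.88,-0.15,0,0,0,1],[1.68,-2.88,-0.15,0,0,0,1],[1.68,-2.88,-0.15,0,0,0,1],[1.68,-2.88,-0.15,0,0,0,1],[1.68,-2.88,-0.15,0,0,0,1],[0,0,0,0,0,0,1]]'
python3 - <<'E'
from h import *
s=st(); print(np.round(s["joint_positions"],2))
c=r.camera("wrist"); crop(c,"w1",0,0,640,480,1.25)
E
```

```text
time: 3.78
ee_pos: [0.4208, -0.0979, 0.2579]
eef_rot: [0.998, 0.061, 0.0, 0.0]
ft_force: [-0.5, -0.5, 0.1]
width: 0.0869
3.77 [ 0.4208 -0.0979  0.2579] Rx,y: [0.992 0.123 0.001] [ 0.123 -0.992  0.   ] f [-0.46 -0.51  0.12] t [-0.05  0.04 -0.04] w 0.0869
[ 0.71 -0.09 -0.54  1.87 -0.05  1.35 -1.27]
```

View pics/w1.png

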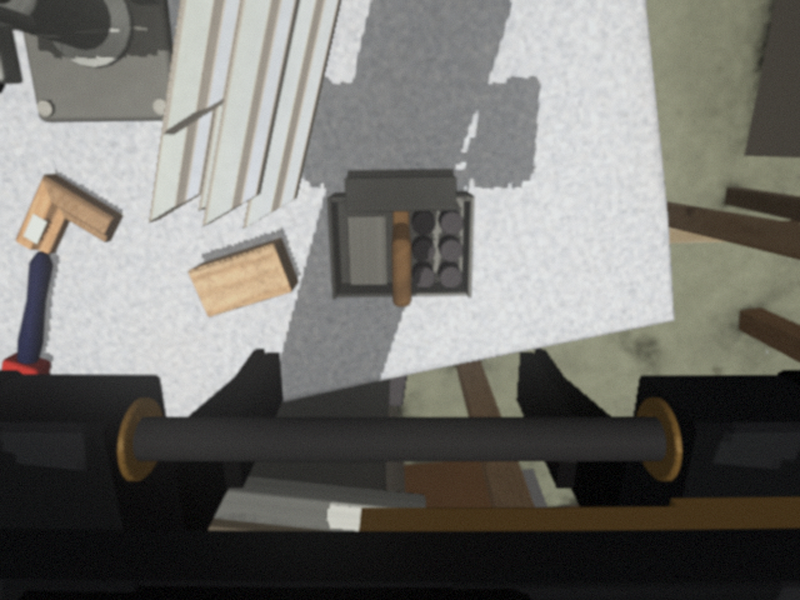

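Run:
```python
from h import *
c=r.camera("wrist"); crop(c,"w2",240,120,400,260,5)
g=lambda u,v,z:np.round(at_z(c,(u+.5)/1.25-.5,(v+.5)/1.25-.5,z),4)
for n,u,v,z in [("trayUL",331,193,.042),("trayUR",473,195,.042),("trayLR",471,296,.042),("trayLL",333,297,.042),("boardU",402,211,.12),("boardL",402,305,.12),("hookUL",347,172,.099),("hookUR",454,170,.099),("hookLR",456,205,.099),("hookLL",349,206,.099)]: print(n,g(u,v,z))
```

```text
trayUL [ 0.4613 -0.0444  0.042 ]
trayUR [ 0.4725 -0.1492  0.042 ]
trayLR [ 0.3949 -0.1605  0.042 ]
trayLL [ 0.381  -0.0525  0.042 ]
boardU [ 0.4641 -0.0966  0.12  ]
boardL [ 0.4062 -0.1037  0.12  ]
hookUL [ 0.4812 -0.0603  0.099 ]
hookUR [ 0.4904 -0.1258  0.099 ]
hookLR [ 0.4693 -0.1304  0.099 ]
hookLL [ 0.4606 -0.0634  0.099 ]
```

View pics/w2.png

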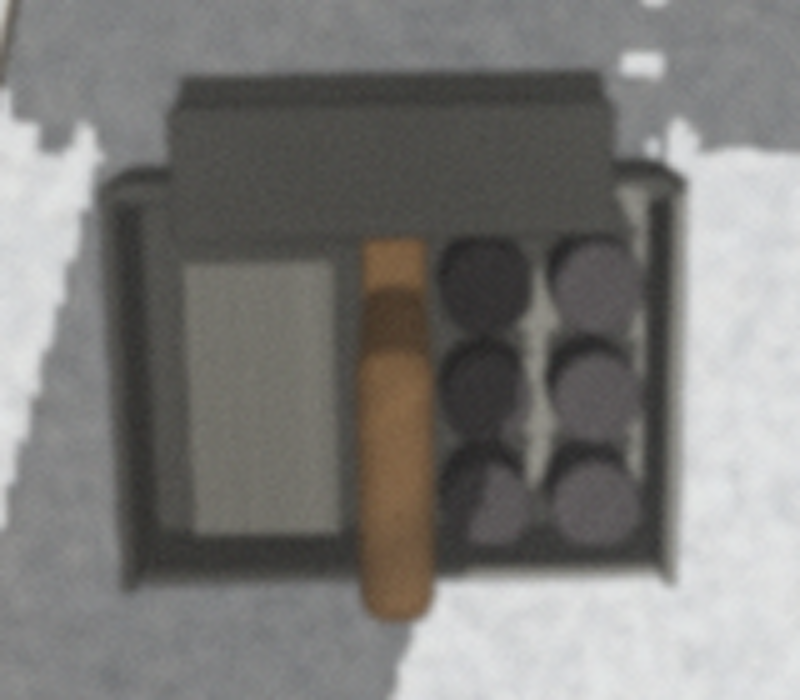

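Run:
```python
from h import *
c=r.camera("wrist")
g=lambda u,v,z:at_z(c,(u+.5)/5-.5+240,(v+.5)/5-.5+120,z)
ex=np.array([np.cos(.123),np.sin(.123)]);ey=np.array([-ex[1],ex[0]])
P={}
for n,u,v,z in [("bU",396,350,.12),("bL",397,613,.12),("hBL",170,104,.099),("hBR",611,102,.099),("tUL",105,183,.042),("tUR",684,183,.042),("tLR",672,582,.042),("tLL",124,587,.042)]:
    p=g(u,v,z); print(n,np.round(p,4),"caddyaxes",np.round([p[:2]@ex,p[:2]@ey],4))
```

```text
bU [ 0.4481 -0.0974  0.12  ] caddyaxes [ 0.4327 -0.1517]
bL [ 0.407  -0.1025  0.12  ] caddyaxes [ 0.3914 -0.1517]
hBL [ 0.4784 -0.0586  0.099 ] caddyaxes [ 0.4676 -0.1168]
hBR [ 0.4868 -0.1264  0.099 ] caddyaxes [ 0.4676 -0.1851]
tUL [ 0.4588 -0.0418  0.042 ] caddyaxes [ 0.4502 -0.0978]
tUR [ 0.4715 -0.1485  0.042 ] caddyaxes [ 0.4498 -0.2052]
tLR [ 0.3948 -0.1586  0.042 ] caddyaxes [ 0.3723 -0.2058]
tLL [ 0.381  -0.0515  0.042 ] caddyaxes [ 0.3718 -0.0978]
```

```bash
python3 -m jog '[[0.2,0.1,-0.0,0,0,0,1],[0.39,0.18,1.6,0,0,0,1],[0,0,2.5,0,0,0,1],[0,0,2.5,0,0,0,1],[0,0,2.5,0,0,0,1],[0,0,2.5,0,0,0,1],[0,0,2,0,0,0,1],[0,0,1.5,0,0,0,1],[0,0,1,0,0,0,1],[0,0,0.5,0,0,0,1],[0,0,0,0,0,0,1]]'
cat >> h.py <<'E'
def ft(n=6):
    a=[]
    for i in range(n):
        r.camera("wrist"); s=r.read_state(); a.append(list(s["ft_force"])+list(s["torque"]))
    a=np.array(a); print("ft mean",np.round(a.mean(0),3),"std",np.round(a.std(0),3))
E
python3 - <<'E'
from h import *
st(); ft()
c=r.camera("wrist"); crop(c,"w3",160,200,480,440,2.5)
E
```

```text
time: 5.3
ee_pos: [0.4263, -0.1022, 0.0916]
eef_rot: [0.998, 0.059, 0.0, 0.0]
ft_force: [-0.1, -0.6, 0.3]
width: 0.0869
5.3 [ 0.4263 -0.1022  0.0916] Rx,y: [0.993 0.119 0.   ] [ 0.119 -0.993  0.   ] f [-0.12 -0.61  0.28] t [-0.02 -0.01 -0.  ] w 0.0869
ft mean [-0.145 -0.114 -0.179  0.006 -0.006 -0.007] std [0.527 0.295 0.228 0.026 0.032 0.017]
```

View pics/w3.png

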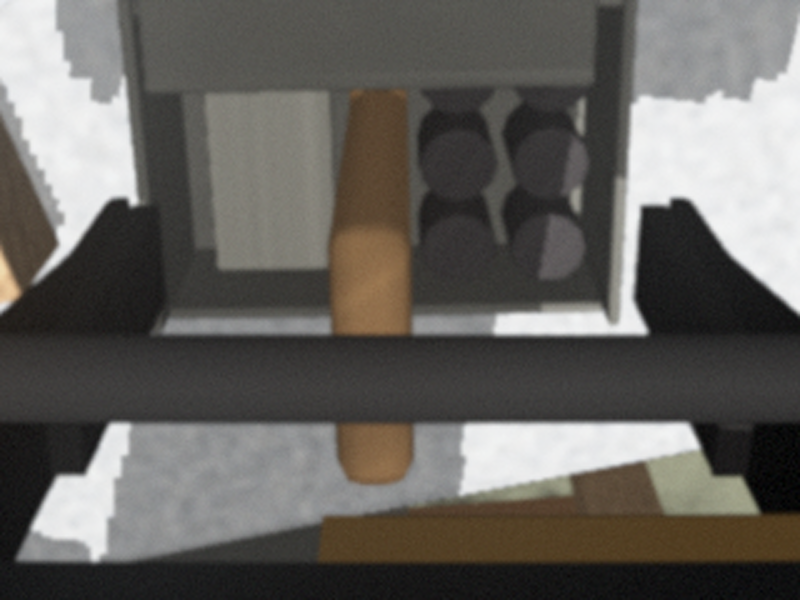

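```bash
python3 -m jog '[[0.05,-0.25,0,0,0,0,1],[0,0,0,0,0,0,0.3],[0,0,0,0,0,0,-0.3],[0,0,0,0,0,0,-1],[0,0,0,0,0,0,-1],[0,0,0,0,0,0,-1],[0,0,0,0,0,0,-1]]' 35
python3 - <<'E'
from h import *
st()
c=r.camera("wrist"); crop(c,"w4",160,200,480,440,2.5)
E
```

```text
time: 6.52
ee_pos: [0.4264, -0.0997, 0.0916]
eef_rot: [0.998, 0.059, 0.0, 0.0]
ft_force: [0.4, 0.8, 0.2]
width: 0.0351
6.53 [ 0.4264 -0.0997  0.0916] Rx,y: [0.993 0.118 0.   ] [ 0.118 -0.993  0.   ] f [0.44 0.76 0.2 ] t [-0.    0.01 -0.01] w 0.0351
```

View pics/w4.png

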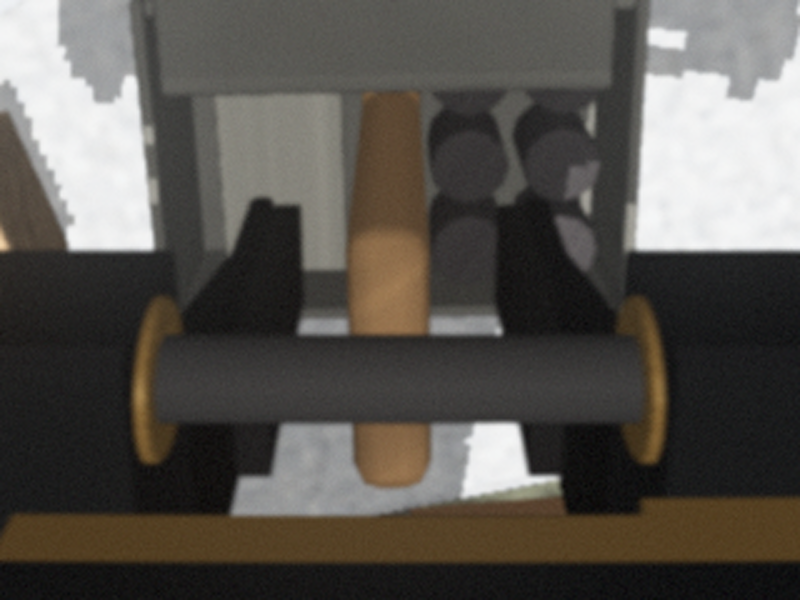

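```bash
python3 -m jog '[[0,-0.08,0,0,0,0,-1],[0,0,0,0,0,0,-1],[0,0,0,0,0,0,-1],[0,0,0,0,0,0,-1],[0,0,0,0,0,0,-1],[0,0,0,0,0,0,-1],[0,0,0,0,0,0,-1],[0,0,0,0,0,0,-1]]' 35
python3 - <<'E'
from h import *
st();ft(3)
E
```

```text
time: 7.58
ee_pos: [0.4262, -0.0989, 0.0915]
eef_rot: [0.998, 0.059, -0.0, 0.0]
ft_force: [-1.0, 0.1, -2.4]
width: 0.0119
7.58 [ 0.4262 -0.0989  0.0915] Rx,y: [ 0.993  0.118 -0.   ] [ 0.118 -0.993  0.   ] f [-0.97  0.13 -2.38] t [ 0.01 -0.    0.04] w 0.0119
ft mean [-0.434  0.035 -3.187  0.026  0.005 -0.005] std [0.419 0.491 0.25  0.023 0.037 0.015]
```

```bash
python3 -m jog '[[0,0,-0.3,0,0,0,-1],[0,0,-0.8,0,0,0,-1],[0,0,-1.5,0,0,0,-1],[0,0,-1.6,0,0,0,-1],[0,0,-1.6,0,0,0,-1],[0,0,-1.6,0,0,0,-1],[0,0,-1.6,0,0,0,-1],[0,0,-1.6,0,0,0,-1],[0,0,-1.6,0,0,0,-1],[0,0,-1.6,0,0,0,-1],[0,0,-1.6,0,0,0,-1],[0,0,-1.6,0,0,0,-1],[0,0,-1.5,0,0,0,-1],[0,0,-1,0,0,0,-1],[0,0,-0.5,0,0,0,-1],[0,0,0,0,0,0,-1],[0,0,0,0,0,0,-1]]'
python3 - <<'E'
from h import *
st();ft(10)
c=r.camera("wrist"); crop(c,"w5",0,0,640,480,1.25)
c=r.camera("scene"); crop(c,"s5",200,130,460,330,3)
E
```

```text
time: 9.85
ee_pos: [0.4261, -0.0988, 0.291]
eef_rot: [0.998, 0.059, -0.0, -0.0]
ft_force: [0.2, -0.4, -3.6]
width: 0.0116
9.85 [ 0.4261 -0.0988  0.291 ] Rx,y: [ 0.993  0.119 -0.001] [ 0.119 -0.993 -0.   ] f [ 0.2  -0.44 -3.57] t [-0.06 -0.   -0.03] w 0.0116
ft mean [-0.017 -0.258 -3.255  0.007  0.018  0.015] std [0.549 0.531 0.63  0.036 0.035 0.026]
```

View pics/w5.png

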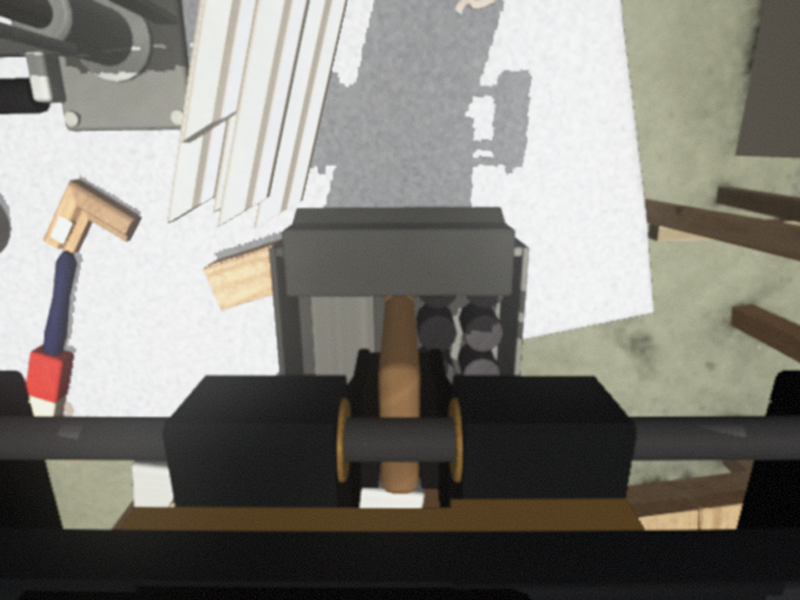

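View pics/s5.png

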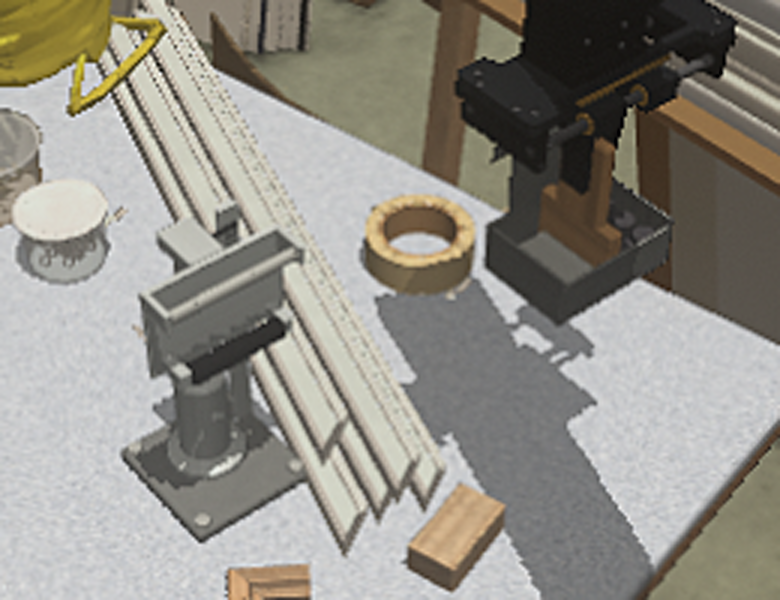

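```bash
python3 -m jog '[[0.05,-0.5,0,0,0,0,-1],[0.1,-1,0,0,0,0,-1],[0.1,-1.6,0,0,0,0,-1],[0.1,-1.8,0,0,0,0,-1],[0.1,-1.8,0,0,0,0,-1],[0.1,-1.8,0,0,0,0,-1],[0.1,-1.8,0,0,0,0,-1],[0.1,-1.8,0,0,0,0,-1],[0.1,-1.8,0,0,0,0,-1],[0.1,-1.8,0,0,0,0,-1],[0.1,-1.8,0,0,0,0,-1],[0.1,-1.8,0,0,0,0,-1],[0.1,-1.6,0,0,0,0,-1],[0.1,-1,0,0,0,0,-1],[0.1,-0.5,0,0,0,0,-1],[0,-0.36,0,0,0,0,-1],[0,0,0,0,0,0,-1]]'
python3 - <<'E'
from h import *
st()
c=r.camera("wrist"); crop(c,"w6",0,0,640,480,1.25)
np.save("w6.npy",c,allow_pickle=True)
c=r.camera("top"); crop(c,"t6",180,140,435,330,3.1)
np.save("t6.npy",c,allow_pickle=True)
E
```

```text
time: 12.58
ee_pos: [0.4138, 0.1288, 0.2915]
eef_rot: [0.998, 0.059, -0.0, 0.0]
ft_force: [0.6, 0.9, -3.9]
width: 0.0118
12.57 [0.4138 0.1288 0.2915] Rx,y: [ 0.993  0.118 -0.   ] [ 0.118 -0.993  0.   ] f [ 0.63  0.85 -3.88] t [-0.03  0.05 -0.02] w 0.0118
```

View pics/w6.png

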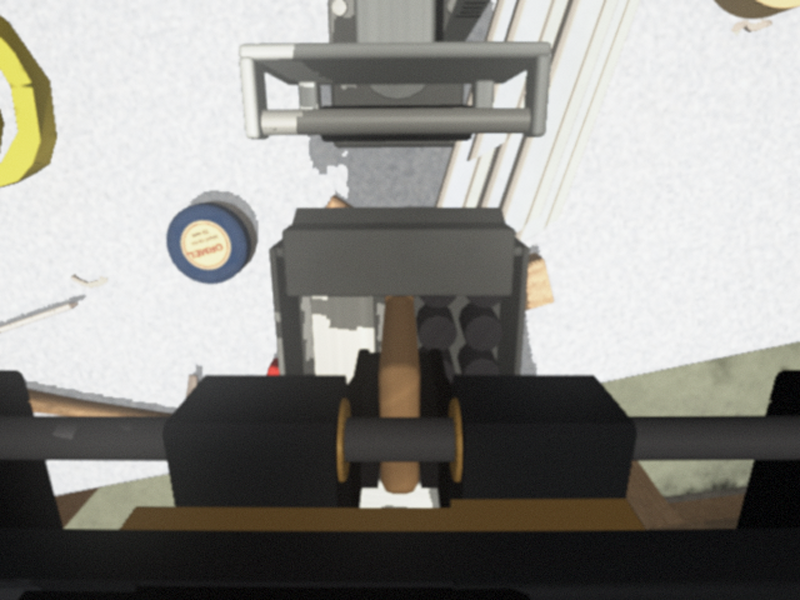

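View pics/t6.png

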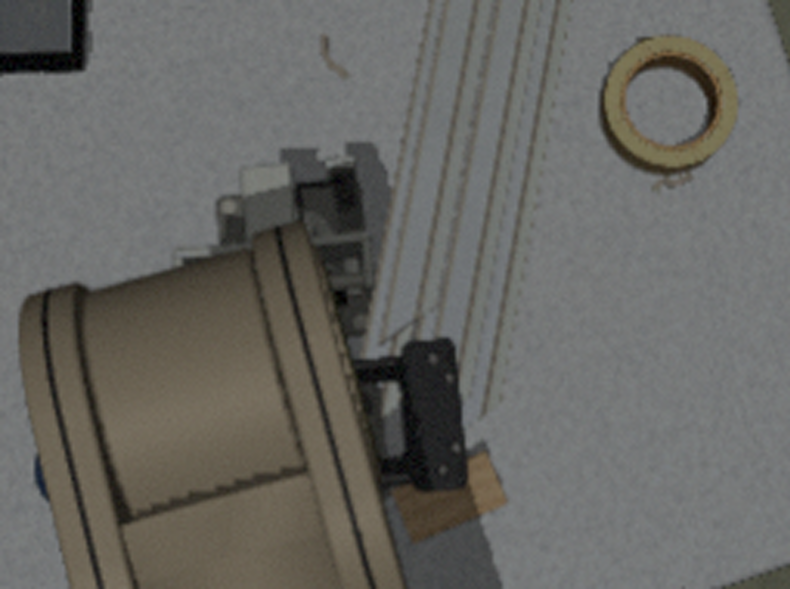

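Run:
```python
from h import *
c=np.load("w6.npy",allow_pickle=True).item(); crop(c,"w6b",185,25,455,250,2.9)
```

```text
(no output)
```

View pics/w6b.png

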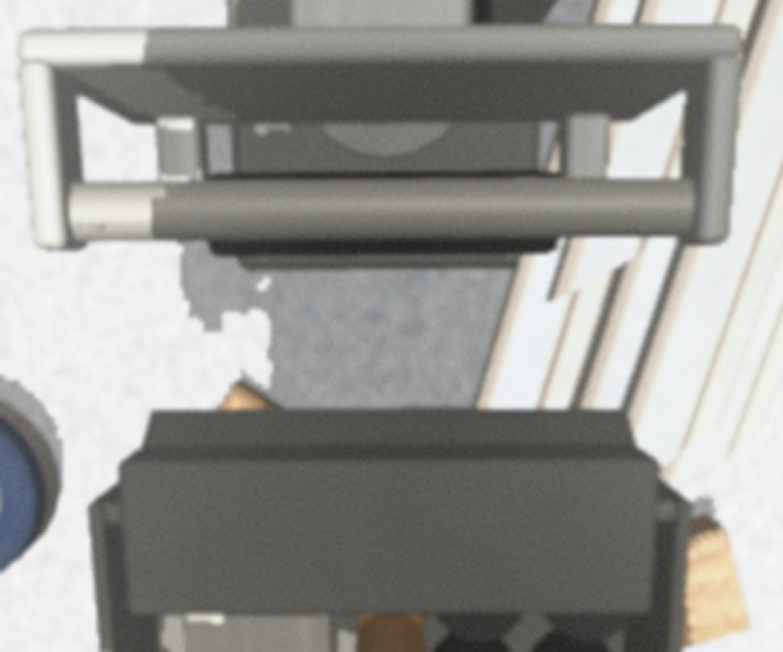

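Run:
```python
from h import *
c=np.load("w6.npy",allow_pickle=True).item()
g=lambda u,v,z:at_z(c,(u+.5)/2.9-.5+185,(v+.5)/2.9-.5+25,z)
ex=np.array([.993,.118]);ey=np.array([-.118,.993]); T=np.array([.4138,.1288])
for n,u,v,z in [("barL",75,211,.235),("barR",693,207.5,.235),("armL",35,240,.235),("armR",726,238,.235),("hookBL",122,456,.2985),("hookBR",657,456,.2985),("hookFL",128,612,.2985),("hookFR",652,612,.2985),("lipL",150,412,.2745),("lipR",630,412,.2745)]:
    p=g(u,v,z); q=p[:2]-T; print(n,np.round(p,4),"rel TCP, tool ax (x,left y)",np.round([q@ex*1e3,q@ey*1e3],1))
```

```text
barL [0.4967 0.1934 0.235 ] rel TCP, tool ax (x,left y) [89.9 54.3]
barR [0.51   0.0866 0.235 ] rel TCP, tool ax (x,left y) [ 90.5 -53.2]
armL [0.4911 0.2002 0.235 ] rel TCP, tool ax (x,left y) [85.1 61.7]
armR [0.5057 0.0799 0.235 ] rel TCP, tool ax (x,left y) [ 85.5 -59.4]
hookBL [0.4666 0.1692 0.2985] rel TCP, tool ax (x,left y) [57.2 33.9]
hookBR [0.4748 0.101  0.2985] rel TCP, tool ax (x,left y) [ 57.3 -34.8]
hookFL [0.4458 0.1674 0.2985] rel TCP, tool ax (x,left y) [36.3 34.6]
hookFR [0.4541 0.0978 0.2985] rel TCP, tool ax (x,left y) [ 36.3 -35.5]
lipL [0.4692 0.1707 0.2745] rel TCP, tool ax (x,left y) [59.9 35. ]
lipR [0.4776 0.1001 0.2745] rel TCP, tool ax (x,left y) [ 59.9 -36. ]
```

```bash
python3 -m jog '[[0.3,-0.1,0,0,0,0,-1],[0.6,0,0,0,0,0,-1],[0.6,0,0,0,0,0,-1],[0.6,0,0,0,0,0,-1],[0.6,0,0,0,0,0,-1],[0.6,0,0,0,0,0,-1],[0.5,0,0,0,0,0,-1],[0.3,0,0,0,0,0,-1],[0.2,0,0,0,0,0,-1],[0,0,0,0,0,0,-1],[0,0,0,0,0,0,-1]]'
python3 - <<'E'
from h import *
st(); ft(4)
c=r.camera("wrist"); crop(c,"w7",160,80,480,320,2.5)
np.save("w7.npy",c,allow_pickle=True)
c=r.camera("scene"); crop(c,"s7",215,150,365,270,5)
np.save("s7.npy",c,allow_pickle=True)
E
```

```text
time: 14.05
ee_pos: [0.4562, 0.135, 0.2916]
eef_rot: [0.998, 0.059, 0.0, 0.0]
ft_force: [0.8, -0.6, -2.2]
width: 0.0117
14.05 [0.4562 0.135  0.2916] Rx,y: [0.993 0.119 0.   ] [ 0.119 -0.993  0.   ] f [ 0.75 -0.61 -2.23] t [ 0.03 -0.01  0.01] w 0.0117
ft mean [-0.068  0.246 -3.095  0.012  0.028  0.016] std [0.451 0.622 0.735 0.021 0.029 0.025]
```

View pics/w7.png

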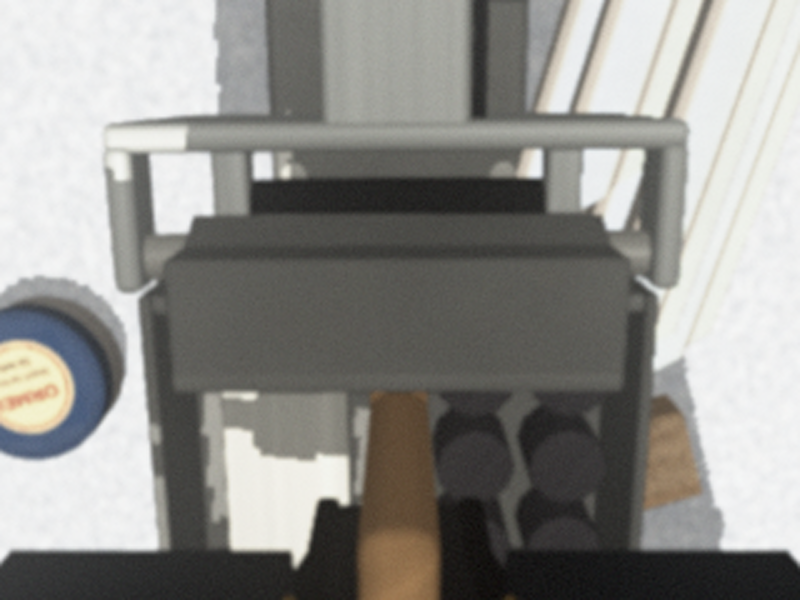

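View pics/s7.png

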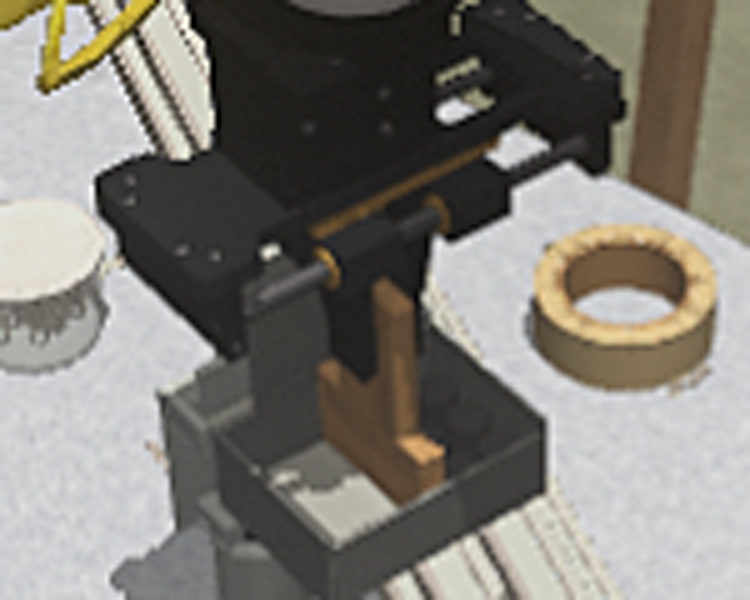

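Run:
```python
from h import *
c=np.load("w7.npy",allow_pickle=True).item()
crop(c,"w7b",195,160,455,210,3)
a=cv2.resize(np.ascontiguousarray(c["frame"][160:215,195:255,::-1]),None,fx=6.5,fy=6.5,interpolation=cv2.INTER_CUBIC)
b=cv2.resize(np.ascontiguousarray(c["frame"][160:215,390:450,::-1]),None,fx=6.5,fy=6.5,interpolation=cv2.INTER_CUBIC)
cv2.imwrite("pics/w7c.png",np.hstack([a,b]))
g=lambda u,v,z:at_z(c,(u+.5)/2.5-.5+160,(v+.5)/2.5-.5+80,z)
ex=np.array([.993,.119]);ey=np.array([-.119,.993]); T=np.array([.4562,.135])
for n,u,v,z in [("barL",147,251,.235),("barR",650,248,.235),("barL",147,251,.25),("barR",650,248,.25),("hookBL",165,258,.2985),("hookBR",631,258,.2985),("hookFL",176,390,.2985),("hookFR",624,390,.2985)]:
    p=g(u,v,z); q=p[:2]-T; print(n,np.round(p,4),"rel TCP, tool ax (x,left y)",np.round([q@ex*1e3,q@ey*1e3],1))
```

```text
barL [0.4977 0.1936 0.235 ] rel TCP, tool ax (x,left y) [48.2 53.3]
barR [0.5111 0.0868 0.235 ] rel TCP, tool ax (x,left y) [ 48.8 -54.4]
barL [0.5005 0.1901 0.25  ] rel TCP, tool ax (x,left y) [50.5 49.4]
barR [0.5129 0.0909 0.25  ] rel TCP, tool ax (x,left y) [ 51.1 -50.5]
hookBL [0.5087 0.1758 0.2985] rel TCP, tool ax (x,left y) [57.  34.3]
hookBR [0.5169 0.1068 0.2985] rel TCP, tool ax (x,left y) [ 57.  -35.2]
hookFL [0.4883 0.1731 0.2985] rel TCP, tool ax (x,left y) [36.4 34. ]
hookFR [0.4965 0.104  0.2985] rel TCP, tool ax (x,left y) [ 36.4 -35.5]
```

View pics/w7c.png

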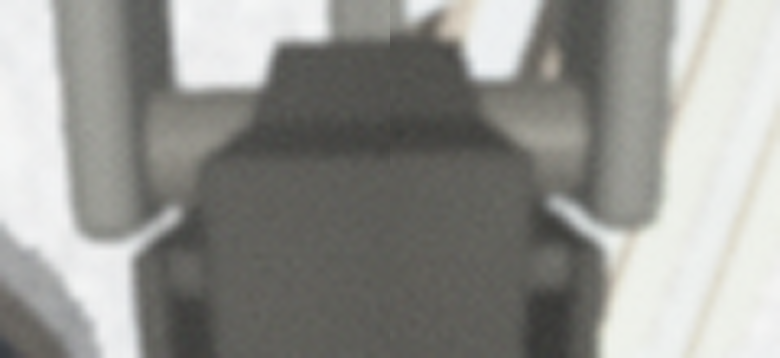

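```bash
python3 -m jog '[[0.04,0,0.3,0,0,0,-1],[0,0,0.5,0,0,0,-1],[0,0,0.6,0,0,0,-1],[0,0,0.6,0,0,0,-1],[0,0,0.6,0,0,0,-1],[0,0,0.6,0,0,0,-1],[0,0,0.6,0,0,0,-1],[0,0,0.5,0,0,0,-1],[0,0,0.2,0,0,0,-1],[0,0,0,0,0,0,-1]]'
python3 - <<'E'
from h import *
st(); ft(5)
c=r.camera("wrist"); crop(c,"w8",160,80,480,320,2.5)
E
```

```text
time: 15.6
ee_pos: [0.4566, 0.135, 0.2465]
eef_rot: [0.998, 0.059, -0.0, 0.0]
ft_force: [-1.4, -0.7, -2.6]
width: 0.0117
15.6 [0.4566 0.135  0.2465] Rx,y: [ 0.993  0.119 -0.   ] [ 0.119 -0.993  0.   ] f [-1.41 -0.69 -2.63] t [-0.11  0.45 -0.03] w 0.0117
ft mean [-1.364 -0.339 -3.816 -0.098  0.476  0.052] std [0.129 0.489 0.757 0.02  0.019 0.033]
```

View pics/w8.png

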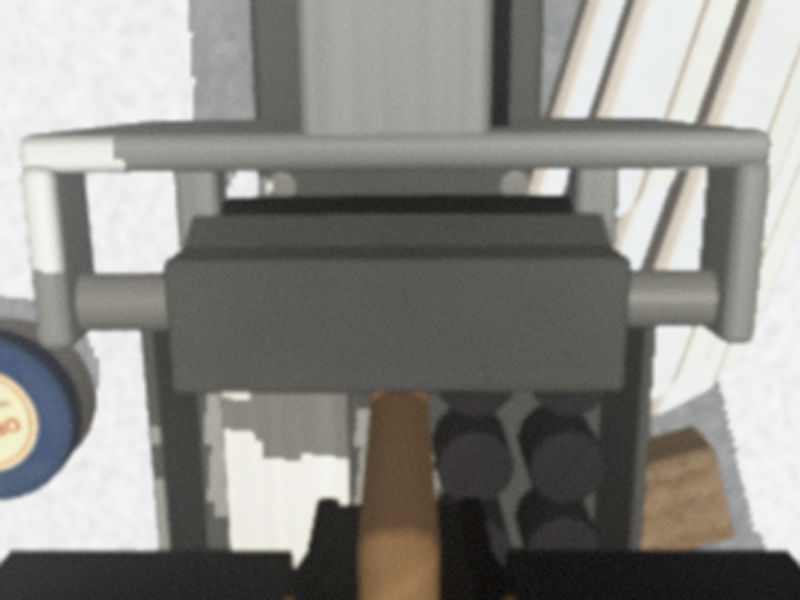

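```bash
python3 -m jog '[[-0.04,0,0,0,0,0,-1],[-0.04,0,0,0,0,0,-1],[0,0,0,0,0,0,-1]]'
python3 - <<'E'
from h import *
s=st(); ft(5)
c=r.camera("wrist"); crop(c,"w9",160,80,480,320,2.5)
g=lambda u,v,z:at_z(c,(u+.5)/2.5-.5+160,(v+.5)/2.5-.5+80,z)
ex=np.array([.993,.119]);ey=np.array([-.119,.993]); T=np.array(s["ee_pos"][:2])
for n,u,v,z in [("barL",120,300.5,.235),("barR",680,298,.235),("hookBL",165,258,.2535),("hookFL",176,390,.2535)]:
    p=g(u,v,z); q=p[:2]-T; print(n,np.round(p,4),np.round([q@ex*1e3,q@ey*1e3],1))
E
```

```text
time: 16.27
ee_pos: [0.4561, 0.135, 0.2467]
eef_rot: [0.998, 0.059, 0.0, 0.0]
ft_force: [0.1, -0.9, -3.3]
width: 0.0119
16.27 [0.4561 0.135  0.2467] Rx,y: [0.993 0.118 0.001] [ 0.118 -0.993  0.   ] f [ 0.11 -0.85 -3.25] t [-0.03  0.    0.01] w 0.0119
ft mean [ 0.205 -0.513 -3.342  0.     0.039  0.011] std [0.466 0.34  0.326 0.031 0.027 0.036]
barL [0.4967 0.1871 0.235 ] [46.5 47. ]
barR [0.5085 0.0924 0.235 ] [ 46.9 -48.4]
hookBL [0.5084 0.1758 0.2535] [56.8 34.3]
hookFL [0.488  0.1731 0.2535] [36.2 34.1]
```

View pics/w9.png

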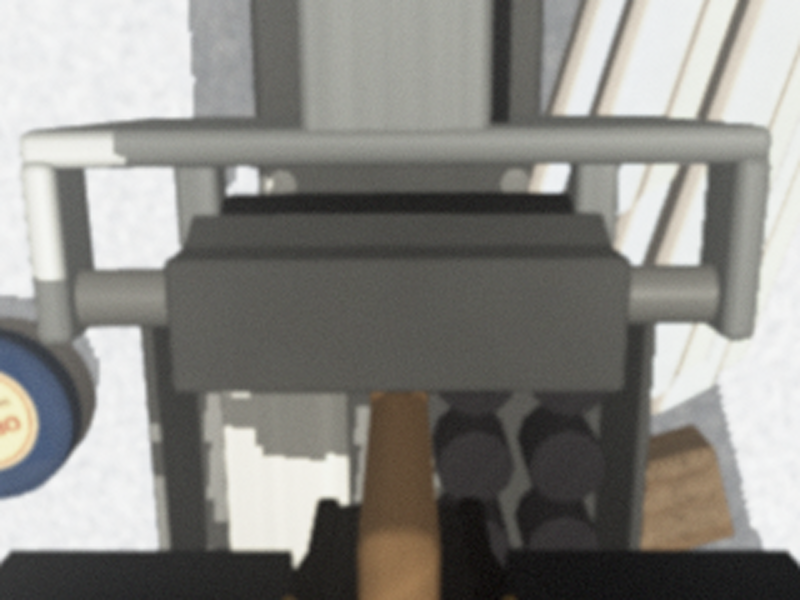

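```bash
python3 -m jog '[[0,0,0.2,0,0,0,-1],[0,0,0.3,0,0,0,-1],[0,0,0.3,0,0,0,-1],[0,0,0.3,0,0,0,-1],[0,0,0.3,0,0,0,-1],[0,0,0.3,0,0,0,-1],[0,0,0.3,0,0,0,-1],[0,0,0.3,0,0,0,-1],[0,0,0.3,0,0,0,-1],[0,0,0.3,0,0,0,-1],[0,0,0.3,0,0,0,-1],[0,0,0.2,0,0,0,-1],[0,0,0.1,0,0,0,-1],[0,0,0,0,0,0,-1],[0,0,0,0,0,0,-1]]'
python3 - <<'E'
from h import *
s=st(); ft(10)
c=r.camera("wrist"); crop(c,"w10",160,80,480,320,2.5)
E
```

```text
time: 18.45
ee_pos: [0.456, 0.135, 0.2116]
eef_rot: [0.998, 0.059, 0.0, 0.0]
ft_force: [-0.8, -0.6, -2.4]
width: 0.0117
18.45 [0.456  0.135  0.2116] Rx,y: [0.993 0.119 0.   ] [ 0.119 -0.993  0.   ] f [-0.83 -0.64 -2.38] t [-0.09  0.06  0.02] w 0.0117
ft mean [-0.528 -0.065 -1.256  0.003  0.083 -0.004] std [0.431 0.461 0.549 0.032 0.036 0.017]
```

View pics/w10.png

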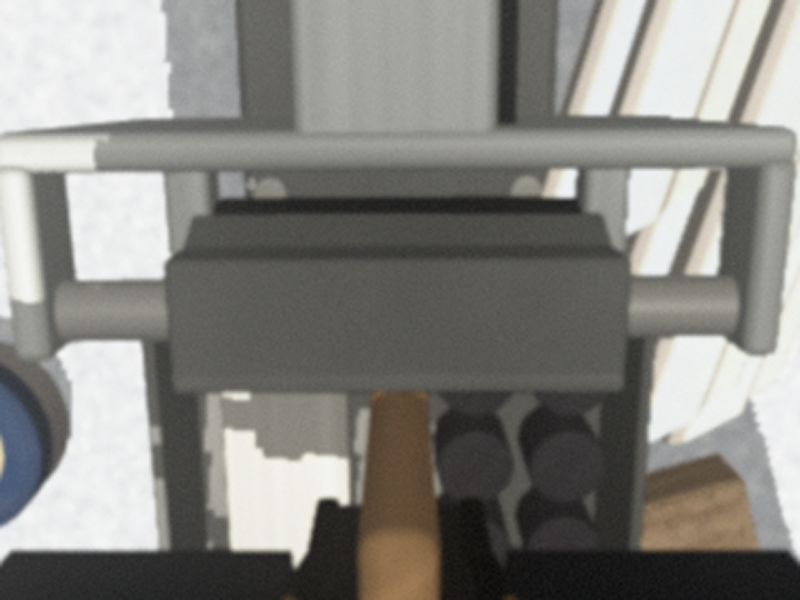

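```bash
python3 -m jog '[[0,0,0.2,0,0,0,-1],[0,0,0.2,0,0,0,-1],[0,0,0.3,0,0,0,-1],[0,0,0.3,0,0,0,-1],[0,0,0.3,0,0,0,-1],[0,0,0.2,0,0,0,-1],[0,0,0.1,0,0,0,-1],[0,0,0,0,0,0,-1],[0,0,0,0,0,0,-1]]'
python3 - <<'E'
from h import *
s=st(); ft(30); s=st()
E
```

```text
time: 20.12
ee_pos: [0.456, 0.135, 0.1956]
eef_rot: [0.998, 0.059, 0.0, 0.0]
ft_force: [0.2, 0.3, -0.7]
width: 0.0119
20.12 [0.456  0.135  0.1956] Rx,y: [0.993 0.119 0.   ] [ 0.119 -0.993  0.   ] f [ 0.19  0.26 -0.67] t [ 0.04 -0.24 -0.05] w 0.0119
ft mean [ 1.315  0.394 -0.591  0.105 -0.376  0.005] std [0.639 0.559 0.444 0.031 0.051 0.032]
21.62 [0.4559 0.1349 0.1955] Rx,y: [0.993 0.119 0.   ] [ 0.119 -0.993  0.   ] f [2.2  0.76 0.3 ] t [ 0.08 -0.36 -0.03] w 0.0115
```

```bash
python3 -m jog '[[0.02,0,0.1,0,0,0,-1],[0.02,0,0.2,0,0,0,-1],[0,0,0.1,0,0,0,-1],[0,0,0.1,0,0,0,-1],[0,0,0,0,0,0,-1],[0,0,0,0,0,0,-1]]'
python3 - <<'E'
from h import *
s=st(); ft(30); s=st()
c=r.camera("wrist"); crop(c,"w11",160,80,480,320,2.5)
E
```

```text
time: 22.38
ee_pos: [0.4563, 0.135, 0.1905]
eef_rot: [0.998, 0.059, -0.0, 0.0]
ft_force: [-2.0, 1.1, -0.3]
width: 0.0118
22.38 [0.4563 0.135  0.1905] Rx,y: [ 0.993  0.118 -0.   ] [ 0.118 -0.993  0.   ] f [-1.98  1.07 -0.32] t [0.01 0.17 0.04] w 0.0118
ft mean [-1.432 -0.19  -0.188 -0.002  0.205  0.002] std [0.517 0.462 0.532 0.032 0.031 0.027]
23.88 [0.4563 0.135  0.1905] Rx,y: [0.993 0.119 0.   ] [ 0.119 -0.993  0.   ] f [-0.62 -0.1  -0.24] t [-0.    0.19 -0.  ] w 0.0116
```

View pics/w11.png

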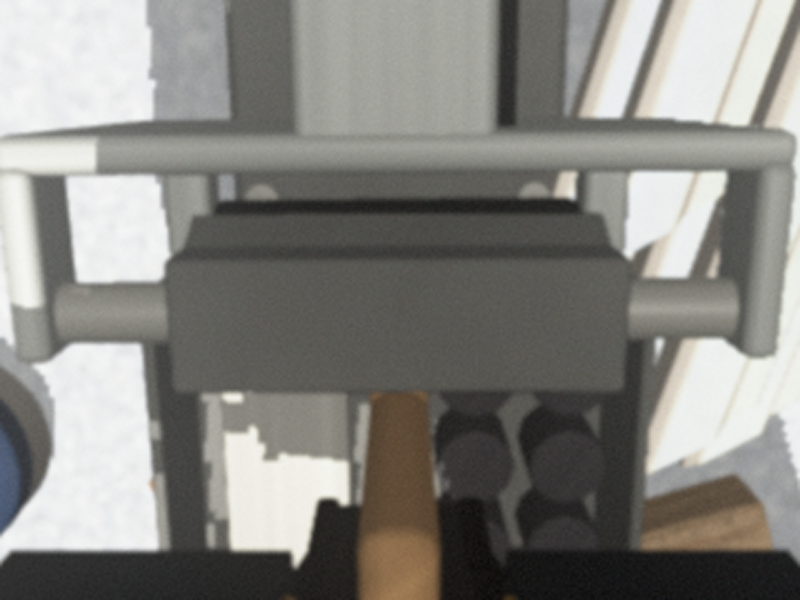

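```bash
python3 -m jog '[[-0.02,0,0,0,0,0,-1],[0,0,0,0,0,0,-1],[0,0,0,0,0,0,-1],[0,0,0,0,0,0,-1]]' 12
python3 - <<'E'
from h import *
s=st(); ft(12); s=st()
E
python3 -m jog '[[0,0,0,0,0,0,-1],[0,0,0,0,0,0,-1],[0,0,0,0,0,0,-1],[0,0,0,0,0,0,-1]]' 3
python3 - <<'E'
from h import *
s=st(); ft(30); s=st()
E
```

```text
time: 24.42
ee_pos: [0.4563, 0.135, 0.1906]
eef_rot: [0.998, 0.059, 0.0, -0.0]
ft_force: [0.6, 0.4, -0.6]
width: 0.0117
24.43 [0.4563 0.135  0.1906] Rx,y: [0.993 0.119 0.001] [ 0.119 -0.993 -0.   ] f [ 0.56  0.38 -0.57] t [ 0.04 -0.22  0.05] w 0.0117
ft mean [ 0.833  0.782 -0.376  0.139 -0.321  0.04 ] std [0.606 0.717 0.597 0.05  0.054 0.021]
25.02 [0.4562 0.135  0.1906] Rx,y: [0.993 0.118 0.   ] [ 0.118 -0.993  0.   ] f [ 2.23  1.12 -0.22] t [ 0.19 -0.39  0.03] w 0.0118
time: 25.52
ee_pos: [0.4559, 0.1349, 0.1904]
eef_rot: [0.998, 0.059, -0.0, 0.0]
ft_force: [-1.5, 0.3, -1.1]
width: 0.0117
25.52 [0.4559 0.1349 0.1904] Rx,y: [ 0.993  0.119 -0.   ] [ 0.119 -0.993  0.   ] f [-1.54  0.28 -1.1 ] t [-0.07  0.2   0.1 ] w 0.0117
ft mean [-3.049 -0.773 -0.203 -0.143  0.673  0.034] std [0.814 0.481 0.452 0.073 0.181 0.035]
27.02 [0.4561 0.1349 0.1905] Rx,y: [ 0.993  0.119 -0.   ] [ 0.119 -0.993  0.   ] f [-2.63 -0.98  0.4 ] t [-0.26  0.79  0.06] w 0.0122
```

```bash
python3 -m jog '[[-0.02,0,0,0,0,0,-1],[0,0,0,0,0,0,-1],[0,0,0,0,0,0,-1]]'
python3 - <<'E'
from h import *
for i in range(5): ft(6)
s=st()
E
```

```text
time: 27.4
ee_pos: [0.4561, 0.1349, 0.1906]
eef_rot: [0.998, 0.059, 0.0, 0.0]
ft_force: [-2.3, -1.3, -0.9]
width: 0.0118
ft mean [-1.826 -1.385 -0.193 -0.247  0.465  0.044] std [0.409 0.455 0.248 0.02  0.05  0.023]
ft mean [-0.774 -1.147 -0.272 -0.237  0.33   0.04 ] std [0.572 0.218 0.401 0.047 0.033 0.032]
ft mean [-1.016 -0.885 -0.264 -0.209  0.222  0.021] std [0.462 0.458 0.267 0.028 0.027 0.027]
ft mean [-0.507 -1.196  0.131 -0.18   0.184  0.025] std [0.468 0.189 0.593 0.036 0.041 0.03 ]
ft mean [-0.536 -0.711 -0.486 -0.154  0.142  0.033] std [0.169 0.214 0.828 0.03  0.02  0.026]
28.9 [0.456  0.135  0.1906] Rx,y: [0.993 0.119 0.   ] [ 0.119 -0.993  0.   ] f [-0.49 -0.83 -1.84] t [-0.16  0.12  0.02] w 0.0115
```

```bash
python3 -m jog '[[0,0,0,0,0,0,-1],[0,0,0,0,0,0,-1],[0,0,0,0,0,0,-1],[0,0,0,0,0,0,-1],[0,0,0,0,0,0,-1],[0,0,0,0,0,0,-1],[0,0,0,0,0,0,-0.68],[0,0,0,0,0,0,-0.66],[0,0,0,0,0,0,-0.62],[0,0,0,0,0,0,-0.6],[0,0,0,0,0,0,-0.5],[0,0,0,0,0,0,-0.4],[0,0,0,0,0,0,-0.3],[0,0,0,0,0,0,-0.2]]'
python3 - <<'E'
from h import *
s=st(); ft(6); s=st()
c=r.camera("wrist"); crop(c,"w12",160,80,480,320,2.5)
E
```

```text
time: 30.65
ee_pos: [0.4559, 0.135, 0.1905]
eef_rot: [0.998, 0.059, -0.0, 0.0]
ft_force: [0.4, -0.2, -0.2]
width: 0.0326
30.65 [0.4559 0.135  0.1905] Rx,y: [ 0.993  0.119 -0.   ] [ 0.119 -0.993  0.   ] f [ 0.42 -0.18 -0.23] t [0.05 0.05 0.04] w 0.0326
ft mean [-0.068 -0.028 -0.054  0.018 -0.006 -0.008] std [0.407 0.484 0.374 0.022 0.049 0.021]
30.95 [0.4559 0.1349 0.1905] Rx,y: [0.993 0.119 0.   ] [ 0.119 -0.993  0.   ] f [ 0.37 -0.27 -0.17] t [-0.01  0.04 -0.04] w 0.0341
```

View pics/w12.png

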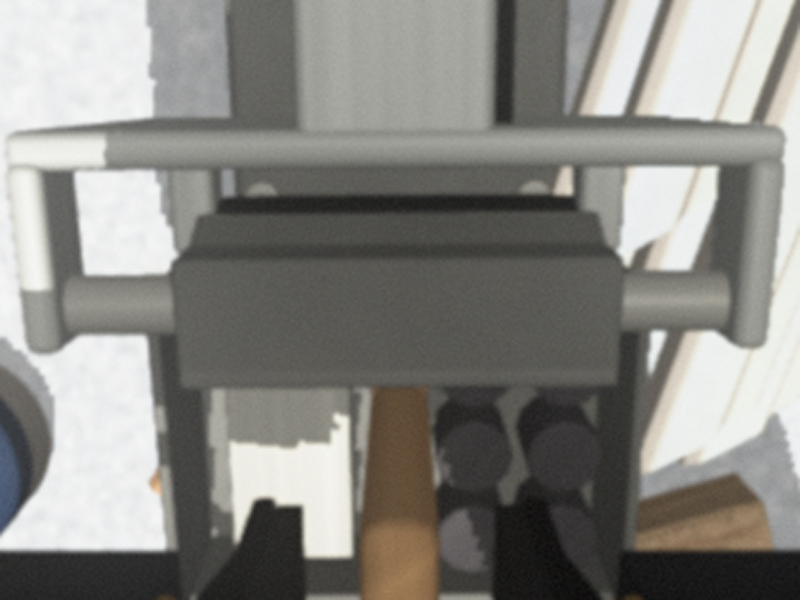

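```bash
python3 -m jog '[[0,0,0,0,0,0,0],[0,0,0,0,0,0,0.1],[0,0,0,0,0,0,0.1],[0,0,0,0,0,0,0.1],[0,0,-0.5,0,0,0,0.1],[0,0,-1,0,0,0,0.1],[0,0,-1.5,0,0,0,0.1],[0,0,-1.5,0,0,0,0.1],[0,0,-1.5,0,0,0,0.1],[0,0,-1.5,0,0,0,0.1],[0,0,-1.5,0,0,0,0.1],[0,0,-1.5,0,0,0,0.1],[0,0,-1,0,0,0,0.1],[0,0,-0.5,0,0,0,0.1],[0,0,0,0,0,0,0.1]]'
python3 - <<'E'
from h import *
s=st()
for t in range(2):
    c=r.camera("wrist"); crop(c,f"w13{t}",160,80,480,320,2.5)
    for i in range(6): d=r.camera("wrist")
    print("diff",np.abs(c["frame"].astype(int)-d["frame"]).mean())
c=r.camera("scene"); crop(c,"s13",215,150,365,330,3.3)
E
```

```text
time: 32.88
ee_pos: [0.4559, 0.1349, 0.3105]
eef_rot: [0.998, 0.059, -0.0, 0.0]
ft_force: [-1.3, -0.6, 0.5]
width: 0.0479
32.88 [0.4559 0.1349 0.3105] Rx,y: [ 0.993  0.119 -0.   ] [ 0.119 -0.993  0.   ] f [-1.28 -0.59  0.54] t [0.03 0.03 0.  ] w 0.0479
diff 2.1480002170138888
diff 2.036560329861111
```

View pics/w131.png

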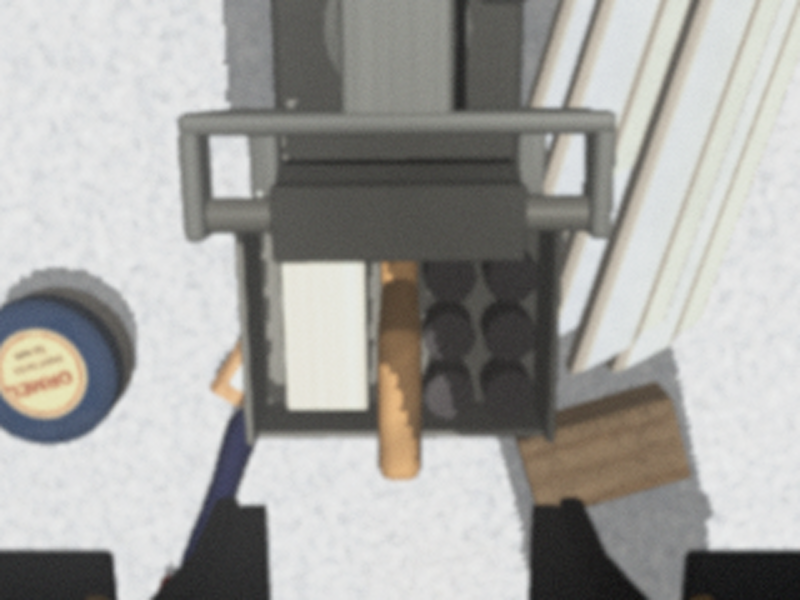

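View pics/s13.png

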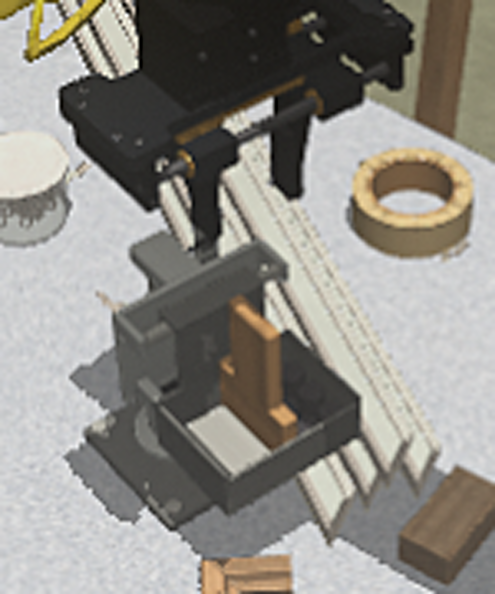

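The caddy hangs level on the bar, centred, with the gripper clear above it. The only difference between successive frames is noise, so I'm handing in.

```bash
python3 -c "
from bench import r
print(r.close_job())"
```

```text
the job is handed in; nothing more can be done
None
```

The loaded caddy is hanging by its hook over the bar of the weigh stand, and I've handed the job in; no verdict was given.

I gripped it by the wooden board, brought it in from the front over the bar and lowered it. At about 46 mm of travel the vertical force on the arm was back at its empty reading. That puts the weight at about 3 N.

I then cut the grip to 3 N, let the remaining side force ease off, opened the fingers gradually and rose clear.

**Last checks**
- **Release:** after the fingers opened, the force on the arm was about zero and the caddy had settled only a millimetre or two.
- **Position:** the last pictures show it level and still, with the hook centred on the bar and the gripper well clear. I judged the upright angle and stillness from these pictures and did not measure them.
- **Other things:** the tape roll, tin, offcut and corner sample look undisturbed, judged by eye only.

**What did not go smoothly**
- **On the way down:** the caddy's back briefly pressed on the rubber rest at about 1.4 N, so I backed off by less than 1 mm.
- **While letting go:** the sideways force wandered between about +1 and −3 N and had fallen to about 0.5 N by my last reading before the fingers opened.

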